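Rock the wedged turret out of a model castle wall

TASK

The square turret with battlements, dry-fitted in its section of the model castle wall, is wedged there between two wooden packing slips. Rock it along the wall to one side and then to the other, still seated, until both slips are pushed well back; then pull it straight up and stand it upright in the grey tray.

Things in the scene. Friction and masses are not known exactly. Their poses are not given: they have to be found in the camera images.
- turret: Loose white square turret with battlements, 122 mm tall, 0.12 kg. Origin: centre of its underside, z up it. Foot 44 (x) by 40 (y), 15 high, upper y edges bevelled 3; shank 30 by 24 (y) to 66; white body 36 (x) by 40 (y) from 66 to 112; grip it across x about 92 up. It starts upright in a wall section along its y, foot 6 above the table, yaw within 0.35 rad of the world's.
- slip_left (a joint): Wooden slip beside the shank at the turret's +y side, in the wall's slot, overhanging the foot by 7 mm: a straight pull jams after 13 mm. Value: m pushed back from the turret, 0 to 0.012 (stop). It stays where pushed (5 N friction). A lean of the turret by 12 degrees to this side, over the foot's lower edge 20 mm from the origin, pushes it 11 mm; it needs 8 or more.
- slip_right (a joint): The same slip at the turret's -y side, growing towards -y. Both lie in a fixed white wall section 70 (x) by 180 (y) by 64 high, which has the turret at its centre and the same yaw; the foot has 1 mm play in x and 3 in y, so the turret can lean only along y. The other wall section, with a round cone-roofed turret glued in (166 mm high), is a bystander.
- tray: Empty grey open tray, fixed, 150 (x) by 190 (y) by 28 mm high, walls and floor 5 thick. Origin: centre of its underside; z up.
Not all that is in view belongs to the job. What is shaped like the turret but purple is not meant.

How it is judged:
By the outcome, as a careful person would: the job done as asked, in the order asked, and still so for the second after the job is handed in, with the robot touching nothing.
It also fails if it takes over 54 s, if anything falls off the work surface, if the arm or the gripper's body presses on something with over 40 N, if the wrist force passes 120 N, or if a joint passes its speed limit or range.

ROBOT

A 6-joint arm with a two-finger parallel gripper is mounted at the origin on the work surface. World frame = base frame: x ahead of the robot, y to its left, z up, the work surface at z = 0. Lengths are in m, angles in rad, forces in N, time in s.
With the tool pointing down it reaches from about 0.325 to 0.85 m from the base axis. Payload 15.5 kg.
Tool frame: the origin (TCP) lies midway between the tips of the shut fingers; the grasp point (between the pads) lies 19 mm behind it; z points along the fingers, x is the direction in which the jaws open and shut, and the axes are right-handed (so a half turn about z gives the same grasp; the last joint's range is limited). The gripper opens to 91 mm and grips with 3 to 60 N. Pads are 32 mm wide; open, the fingers measure 118 mm over their backs; the gripper's body (76 mm by 178 mm) begins 60 mm behind the grasp point.
Start: joints at [1.161, 0.494, 1.345, -0, 1.302, -0.096], TCP at [0.194, 0.594, 0.214] pointing down, gripper open.
Joint ranges: [-2.91, 2.91], [-0.82, 2.16], [0.22, 2.67], [-1.22, 4.37], [0.12, 2.79], [-3.08, 3.08]. Speed limits (rad/s): [1.89, 1.89, 2.57, 3.01, 3.01, 3.01].

INTERFACE

Orientations are given as a unit quaternion [x, y, z, w].
In Python, from cell import arm, capture, camera_model, ticket gives the robot as it stands.
- The arm moves only by the tool step_arm, never from a script. Its argument "moves" is a list of rows, each a list of 7 numbers: the turn, a rotation vector about the tool's x, y, z in degrees, then the shift along the tool's x, y, z in mm, then the finger opening in mm, from 0 to 91.2. In form: [[ax, ay, az, tx, ty, tz, jaw], ...]. A call has 1 to 12 rows; each row is the pose to reach, as a shift and turn from the pose measured when the call began, along the tool's axes at that moment; what a row does not reach only later rows make up. A row lasts 1/8 s, in which the tool goes at most 62.5 mm and 10.7 degrees, less where a joint would pass 70% of its speed; a pose out of reach is approached as far as the arm can. A call with a gripper value outside its range is refused whole. The fingers move at their own pace and stop on an object; "newtons" is the grip in N (left out, the last holds). Time passes only in rows, so rows that repeat a pose let the fingers close. It gives the time, the measured TCP pose, the force and the opening at its end, in the units of the state.
- arm.observe(): the state, without advancing time (a new reading comes with each control period).
- capture(name): name is "scene" or "top" or "wrist"; returns (picture, depth): 420x560x3 uint8, red, green, blue; 420x560 float32, m along the optical axis (not along the pixel's ray), 0 where there is no reading.
- camera_model(name): a dict with "fx", "fy", "cx", "cy" (pixels), "pose" (4x4, takes a point from camera to world coordinates). Camera axes: x right, y up, looking along -z (the intrinsics and any distortion apply to the point x, -y, -z); pixel columns grow to the right and rows downward; lengths in m; the calibration is good to about 2 mm. A picture is of the moment at which its call begins: read the wrist's pose just before it. camera_model takes no time and is no camera call; for the wrist camera it gives the pose at the moment of the call.
- ticket.job_done(): hands the job in, once; it reports no verdict.
The state is a dict: "clock": time; "qpos": joint angles; "dq": joint speeds; "joint_torque": joint torques, N m; "position": TCP position; "ee_rot": TCP orientation; "ft_force": force on the tool from outside, world axes, zero at the start; "wrist_torque": the same for the moment, N m; "grip_width": finger opening in m.
Only numpy, scipy, OpenCV 4.12 (cv2) and the standard library are available. Lean on these libraries where they do the work, as an engineer would, in place of code of your own. Each camera call takes 0.05 s, during which the arm holds its last target.

## Working session

There is one attempt and no reset: what is moved stays moved. The work goes in short steps, Python scripts to look and compute and a tool call to move; the robot and the scene stay as the last step left them, time stands still between calls to the robot, and variables do not carry over. Pictures are saved under pics/ and viewed, and the job is handed in when it is done.

Besides the shell and the picture viewer there is one more tool, called after "Call:" as name(argument=value, ...), one argument or row to a line, values as JSON. step_arm: Moves the arm, as the interface text tells. Its arguments: {"type":"object","properties":{"moves":{"type":"array","items":{"type":"array","items":{"type":"number"}}},"newtons":{"type":"number"}},"required":["moves"]}

```bash
mkdir -p pics; ls; python3 - <<'E'
from cell import arm, capture, camera_model, ticket
import cv2, numpy as np
s=arm.observe(); print(s)
for n in ["scene","top"]:
    p,d=capture(n); cv2.imwrite(f"pics/{n}0.png",p[:,:,::-1]); np.save(f"pics/{n}0.npy",d)
    print(n,camera_model(n))
E
```

```text
pics
{'clock': 0.0, 'qpos': array([ 1.16052253e+00,  4.94210608e-01,  1.34615221e+00,  6.64825244e-06,
        1.30249178e+00, -9.54723480e-02]), 'dq': array([-0.00067418,  0.00077946, -0.00011451,  0.00085862, -0.00075684,
       -0.00148436]), 'joint_torque': array([-4.75662432e-05, -8.78790021e+01, -3.81860340e+01,  7.06978678e-02,
        5.28154790e-02, -4.27442171e-05]), 'position': array([0.19333899, 0.59393302, 0.21331407]), 'ee_rot': array([ 8.09206042e-01,  5.87524624e-01, -5.45224438e-04,  3.17588680e-04]), 'ft_force': array([-0.25835658, -0.09654334,  0.20446703]), 'wrist_torque': array([ 0.00666508, -0.01107673,  0.01419279]), 'grip_width': 0.09155947182233522}
scene {'fx': 404.71064525257407, 'fy': 404.71064525257407, 'cx': 270.12145909641964, 'cy': 208.06712519269033, 'pose': array([[-2.28649160e-02, -7.58447793e-01,  6.51332589e-01,
         1.03867241e+00],
       [ 9.99738560e-01, -1.72892920e-02,  1.49630357e-02,
        -7.41104141e-03],
       [-8.76020884e-05,  6.51504433e-01,  7.58644822e-01,
         6.15324671e-01],
       [ 0.00000000e+00,  0.00000000e+00,  0.00000000e+00,
         1.00000000e+00]])}
top {'fx': 403.8247683432517, 'fy': 403.8247683432517, 'cx': 277.4532131382586, 'cy': 209.7877855716816, 'pose': array([[ 0.01678491,  0.99192957, -0.12567412,  0.44819321],
       [-0.99985017,  0.01718347,  0.00208792, -0.02598144],
       [ 0.00423059,  0.12562025,  0.99206938,  0.85558539],
       [ 0.        ,  0.        ,  0.        ,  1.        ]])}
```

View pics/scene0.png

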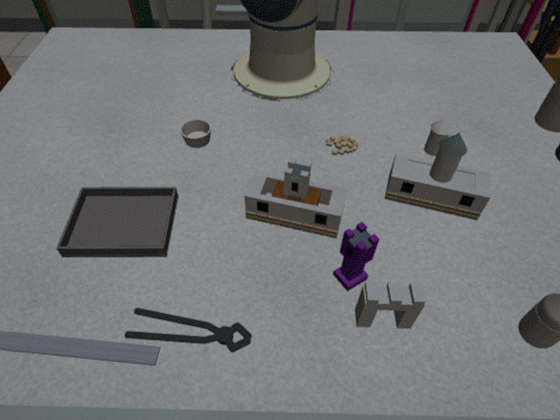

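View pics/top0.png

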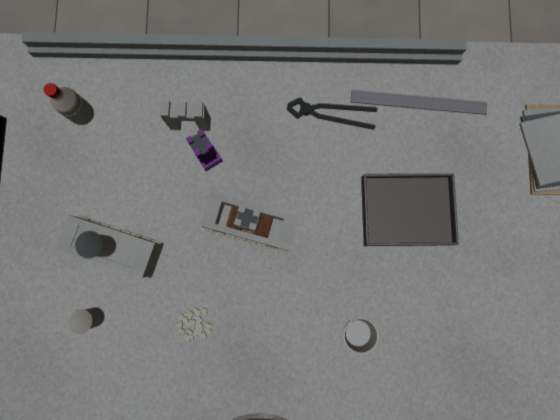

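The scene shows the turret's wall section at about (297,200) and the tray at (120,222). In the top view the turret is at about (248,218) and the tray at (409,210). The purple decoy is at (205,150). I'll enlarge these and measure.

```bash
cat > h.py <<'E'
import numpy as np, cv2
from cell import arm, capture, camera_model
def cloud(d,m):
    v,u=np.mgrid[0:d.shape[0],0:d.shape[1]]
    P=np.stack([(u-m['cx'])/m['fx']*d,-(v-m['cy'])/m['fy']*d,-d],-1)
    W=P@m['pose'][:3,:3].T+m['pose'][:3,3]
    W[d==0]=np.nan
    return W
E
python3 - <<'E'
from h import *
for n,(r0,r1,c0,c1) in {"top":(190,265,190,310),"scene":(150,245,235,360)}.items():
    p=cv2.imread(f"pics/{n}0.png")[r0:r1,c0:c1]
    cv2.imwrite(f"pics/{n}0c.png",cv2.resize(p,None,fx=6,fy=6,interpolation=cv2.INTER_CUBIC))
W=cloud(np.load("pics/top0.npy"),camera_model("top"))
print(np.nanmedian(W[280:310,250:310,2]))
Z=W[195:260,195:300]
z=Z[...,2]
print(np.histogram(z[~np.isnan(z)],bins=np.arange(-.005,.15,.005)))
for lo,hi in((.11,.14),(.058,.07)):
    k=(z>lo)&(z<hi); q=Z[k]; print(lo,k.sum(),np.median(q,0),cv2.minAreaRect((q[:,:2]*1000).astype(np.float32)))
# tray
T=W[165:255,350:470]; k=(T[...,2]>.02)&(T[...,2]<.04); q=T[k]
print('tray',k.sum(),np.median(q[:,2]),cv2.minAreaRect((q[:,:2]*1000).astype(np.float32)), np.nanmedian(W[195:225,390:430],axis=(0,1)))
W=cloud(np.load("pics/scene0.npy"),camera_model("scene"))
print('sc table',np.nanmedian(W[270:300,150:250,2]))
Z=W[150:245,235:360];z=Z[...,2]
for lo,hi in((.11,.14),(.125,.14),(.058,.07)):
    k=(z>lo)&(z<hi); q=Z[k]; print(lo,k.sum(),np.median(q,0) if k.sum() else '',cv2.minAreaRect((q[:,:2]*1000).astype(np.float32)))
T=W[170:270,50:190]; k=(T[...,2]>.02)&(T[...,2]<.04); q=T[k]
print('tray',k.sum(),np.median(q[:,2]),cv2.minAreaRect((q[:,:2]*1000).astype(np.float32)))
E
```

```text
0.00033116727299842275
(array([1373, 2020,   11,    6,  175,  374,   19,   17,   30,   28,   35,
         31,   57, 1605,  522,    4,    7,    6,    5,    9,    3,    8,
          8,    7,  206,   73,  154,   11,    0,    0]), array([-0.005,  0.   ,  0.005,  0.01 ,  0.015,  0.02 ,  0.025,  0.03 ,
        0.035,  0.04 ,  0.045,  0.05 ,  0.055,  0.06 ,  0.065,  0.07 ,
        0.075,  0.08 ,  0.085,  0.09 ,  0.095,  0.1  ,  0.105,  0.11 ,
        0.115,  0.12 ,  0.125,  0.13 ,  0.135,  0.14 ,  0.145]))
0.11 451 [0.52566227 0.02808177 0.12018566] ((526.2163696289062, 27.840490341186523), (40.196311950683594, 35.9644660949707), 75.51226806640625)
0.058 2153 [0.52431454 0.01970883 0.0639598 ] ((526.4373779296875, 27.965774536132812), (180.02090454101562, 70.17084503173828), 75.4415512084961)
tray 964 0.02751192749777398 ((561.1705932617188, -302.9461975097656), (150.51170349121094, 190.8745574951172), 1.795953631401062) [ 0.56161105 -0.3082829   0.00532044]
sc table 0.0002884393813903374
0.11 709 [0.54024134 0.03920368 0.11948706] ((587.5807495117188, 75.1628189086914), (202.1953582763672, 53.090572357177734), 36.28464889526367)
0.125 157 [0.53022758 0.02438522 0.1280054 ] ((525.6417236328125, 29.19055938720703), (40.085853576660156, 38.317771911621094), 75.5361557006836)
0.058 2100 [0.5357131  0.03408478 0.06372214] ((525.8339233398438, 29.320205688476562), (179.8922576904297, 73.64190673828125), 75.48006439208984)
tray 1368 0.02670598711734934 ((559.43798828125, -301.48626708984375), (154.4921112060547, 191.49871826171875), 1.5559124946594238)
```

```bash
sleep 1
```

```text
(no output)
```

View pics/top0c.png

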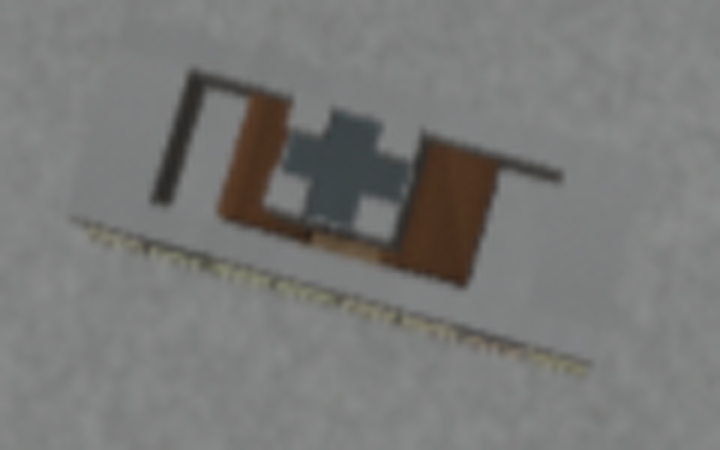

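View pics/scene0c.png

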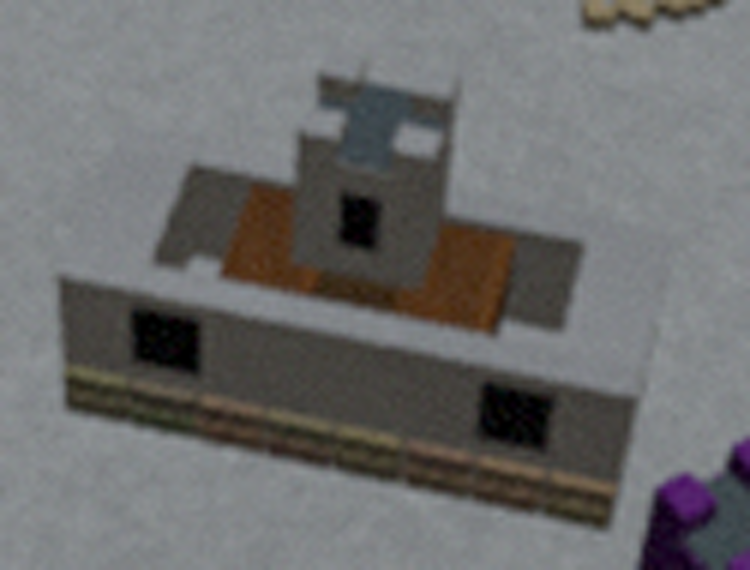

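```bash
cat >> h.py <<'E'
from scipy.spatial.transform import Rotation as R
YAW=np.radians(-14.5); C=np.array([.526,.0283])
def toolR(yaw):  # x at yaw, z down
    c,s=np.cos(yaw),np.sin(yaw)
    return R.from_matrix(np.array([[c,s,0],[s,-c,0],[0,0,-1.]]))
def rel(p,Rt,s=None):
    s=s or arm.observe(); R0=R.from_quat(s['ee_rot'])
    return np.round(np.r_[(R0.inv()*Rt).as_rotvec(degrees=True),R0.inv().apply(np.array(p)-s['position'])*1000],1)
def st():
    s=arm.observe(); m=R.from_quat(s['ee_rot']).as_matrix()
    print(s['clock'],s['position'].round(4),'yaw',np.degrees(np.arctan2(m[1,0],m[0,0])).round(2),'z',m[:,2].round(4),'F',s['ft_force'].round(2),'M',s['wrist_torque'].round(2),'w',s['grip_width'].round(4),'q',s['qpos'].round(2))
E
python3 - <<'E'
from h import *
print(rel([*C,.20],toolR(YAW)))
E
```

```text
[ 0.000e+00  1.000e-01  8.650e+01 -4.349e+02  4.914e+02  1.380e+01]
```

Call:
step_arm(
  moves=[
    [0,0,5,-22,25,1,91],
    [0,0,12,-60,68,2,91],
    [0,0,20,-103,116,4,91],
    [0,0,29,-146,165,5,91],
    [0,0,38,-190,215,6,91],
    [0,0,47,-235,265,8,91],
    [0,0,56,-280,316,9,91],
    [0,0,65,-325,367,10,91],
    [0,0,73,-368,416,12,91],
    [0,0,80,-405,458,13,91],
    [0,0,85,-427,483,14,91],
    [0,0,86.5,-435,491.5,14,91],
  ],
)

```text
clock: 1.6
position: [0.5273, 0.0254, 0.1994]
ee_rot: [0.992, -0.129, -0.0, 0.001]
ft_force: [0.3, 0.7, 0.6]
grip_width: 0.091
```

```bash
python3 - <<'E'
from h import *
st()
m=camera_model("wrist"); p,d=capture("wrist"); cv2.imwrite("pics/w1.png",p[:,:,::-1]); np.save("pics/w1.npy",d)
W=cloud(d,m)
z=W[...,2]; print(m['pose'][:3,3])
for lo,hi in((.11,.135),(.058,.07)):
    k=(z>lo)&(z<hi)&(np.hypot(W[...,0]-.526,W[...,1]-.028)<.11); q=W[k]; print(lo,k.sum(),cv2.minAreaRect((q[:,:2]*1000).astype(np.float32)))
print(rel([*C,.2],toolR(YAW)))
E
```

```text
Traceback (most recent call last):
  File "h.py", line 19, in st
    print(s['clock'],s['position'].round(4),'yaw',np.degrees(np.arctan2(m[1,0],m[0,0])).round(2),'z',m[:,2].round(4),'F',s['ft_force'].round(2),'M',s['wrist_torque'].round(2),'w',s['grip_width'].round(4),'q',s['qpos'].round(2))
                                                                                                                                                                                   ^^^^^^^^^^^^^^^^^^^^^
AttributeError: 'float' object has no attribute 'round'
```

```bash
sed -i "s/s\['grip_width'\].round(4)/round(s['grip_width'],4)/" h.py; python3 - <<'E'
from h import *
st()
m=camera_model("wrist"); p,d=capture("wrist"); cv2.imwrite("pics/w1.png",p[:,:,::-1]); np.save("pics/w1.npy",d)
W=cloud(d,m)
z=W[...,2]; print(m['pose'][:3,3])
for lo,hi in((.11,.135),(.058,.07)):
    k=(z>lo)&(z<hi)&(np.hypot(W[...,0]-.526,W[...,1]-.028)<.11); q=W[k]; print(lo,k.sum(),cv2.minAreaRect((q[:,:2]*1000).astype(np.float32)))
print(rel([*C,.2],toolR(YAW)))
E
```

```text
1.6 [0.5273 0.0254 0.1994] yaw -14.82 z [-4.0e-04 -1.3e-03 -1.0e+00] F [0.29 0.75 0.55] M [-0.03  0.08  0.07] w 0.091 q [-0.06  0.37  1.6  -0.    1.17  0.2 ]
[0.54769046 0.10841937 0.37028226]
0.11 2348 ((524.4395751953125, 30.439716339111328), (40.670833587646484, 35.97008514404297), 75.61408233642578)
0.058 8411 ((524.34521484375, 29.888641357421875), (180.55694580078125, 70.1378173828125), 75.39431762695312)
[ 0.1  0.  -0.3 -1.7 -2.1 -0.6]
```

View pics/w1.png

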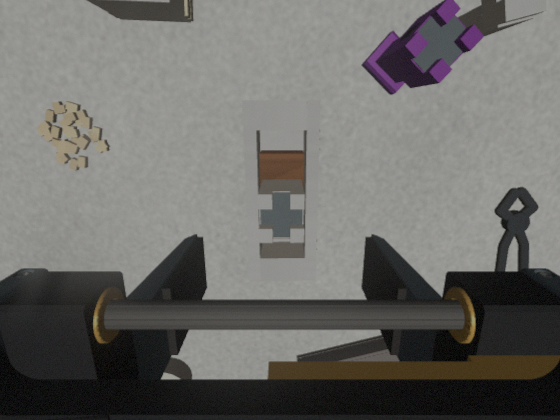

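The wrist view shows the turret at (281,217), lying between the fingers, with slips above and below it and the purple decoy at (430,45). The three cameras agree to about 2 mm, so I'll use (0.5252, 0.0292) and yaw -14.5°.

```bash
sed -i "s/C=np.array(.*)/C=np.array([.5252,.0292])/" h.py; python3 - <<'E'
from h import *
print(rel([*C,.079],toolR(YAW)))
E
```

```text
[ 1.000e-01  0.000e+00 -3.000e-01 -2.700e+00 -3.000e+00  1.204e+02]
```

Call:
step_arm(
  moves=[
    [0.1,0,-0.3,-2.7,-3,10,91],
    [0.1,0,-0.3,-2.7,-3,30,91],
    [0.1,0,-0.3,-2.7,-3,55,91],
    [0.1,0,-0.3,-2.7,-3,80,91],
    [0.1,0,-0.3,-2.7,-3,100,91],
    [0.1,0,-0.3,-2.7,-3,113,91],
    [0.1,0,-0.3,-2.7,-3,119,91],
    [0.1,0,-0.3,-2.7,-3,120.4,91],
    [0.1,0,-0.3,-2.7,-3,120.4,91],
  ],
)

```text
clock: 2.78
position: [0.5254, 0.0293, 0.0795]
ee_rot: [0.992, -0.126, 0.0, -0.0]
ft_force: [0.1, -0.6, 0.5]
grip_width: 0.0912
```

```bash
python3 - <<'E'
from h import *
st();print(rel([*C,.079],toolR(YAW)))
for n in ["wrist","scene"]:
    p,d=capture(n); cv2.imwrite(f"pics/{n}2.png",p[:,:,::-1])
E
```

```text
2.775 [0.5254 0.0293 0.0795] yaw -14.5 z [ 6.e-04  3.e-04 -1.e+00] F [ 0.08 -0.57  0.51] M [-0.11  0.08 -0.  ] w 0.0912 q [-0.06  0.54  1.74  0.    0.87  0.19]
[-0.  -0.   0.  -0.2  0.1  0.5]
```

View pics/wrist2.png

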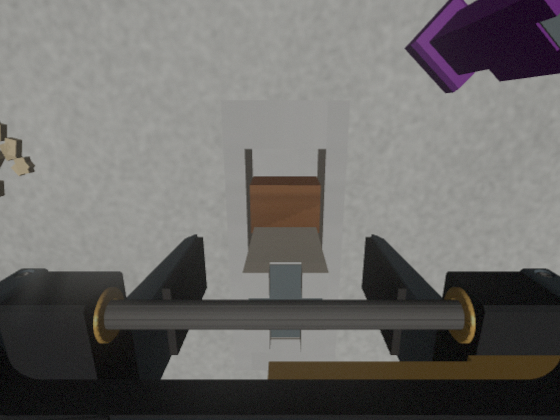

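The turret (column about 286) is centred between the fingers (205 to 365). I'll close gently first.

Call:
step_arm(
  moves=[
    [0,0,0,0,0,0,60],
    [0,0,0,0,0,0,45],
    [0,0,0,0,0,0,38],
    [0,0,0,0,0,0,33],
    [0,0,0,0,0,0,30],
    [0,0,0,0,0,0,30],
    [0,0,0,0,0,0,30],
    [0,0,0,0,0,0,30],
  ],
  newtons=12,
)

```text
clock: 3.88
position: [0.5254, 0.0292, 0.0795]
ee_rot: [0.992, -0.126, 0.0, -0.0]
ft_force: [0.0, -0.5, -1.5]
grip_width: 0.0363
```

```bash
python3 - <<'E'
from h import *
st();print(rel([*C,.079],toolR(YAW)))
E
```

```text
3.875 [0.5254 0.0292 0.0795] yaw -14.51 z [ 6.e-04  3.e-04 -1.e+00] F [ 0.02 -0.49 -1.45] M [-0.1   0.04 -0.02] w 0.0363 q [-0.06  0.54  1.74  0.    0.87  0.19]
[-0.  -0.  -0.  -0.2  0.1  0.5]
```

Call:
step_arm(
  moves=[
    [0,0,0,0,0,0,30],
    [0,0,0,0,0,0,30],
    [-1,0,0,0,-1.3,-0.3,30],
    [-2,0,0,0,-2.6,-0.65,30],
    [-3,0,0,0,-3.9,-0.95,30],
    [-4,0,0,0,-5.2,-1.2,30],
    [-5,0,0,0,-6.5,-1.45,30],
    [-6,0,0,0,-7.8,-1.7,30],
    [-6,0,0,0,-7.8,-1.7,30],
  ],
  newtons=50,
)

```text
clock: 5.0
position: [0.5273, 0.037, 0.0811]
ee_rot: [0.991, -0.126, -0.006, 0.052]
ft_force: [-0.6, -5.0, -1.8]
grip_width: 0.0359
```

```bash
cat >> h.py <<'E'
T0=np.array([.5254,.0292,.0795])
def leanpose(th): # deg, + toward +y_turret
    t=np.radians(abs(th)); sg=np.sign(th); h=T0[2]-.006
    dy=sg*(.02*(1-np.cos(t))+h*np.sin(t)); dz=.02*np.sin(t)-h*(1-np.cos(t))
    yv=np.array([-np.sin(YAW),np.cos(YAW),0]); xv=np.array([np.cos(YAW),np.sin(YAW),0])
    return T0+yv*dy+[0,0,dz], R.from_rotvec(-sg*t*xv)*toolR(YAW)
E
python3 - <<'E'
from h import *
st()
for t in (6,8,10,12,12.5): print(t,rel(*leanpose(t)))
p,d=capture("scene"); cv2.imwrite("pics/s3.png",cv2.resize(p[100:250,200:400,::-1],None,fx=4,fy=4))
E
```

```text
5.0 [0.5273 0.037  0.0811] yaw -14.45 z [-0.0259 -0.1018 -0.9945] F [-0.64 -4.96 -1.76] M [-0.97  0.12  0.08] w 0.0359 q [ 0.02  0.55  1.7  -0.13  0.92  0.36]
6 [ 0.  -0.   0.   0.1  0.2 -0.1]
8 [-2.  -0.   0.   0.1 -2.4 -0.7]
10 [-4.  -0.   0.   0.1 -5.  -1.3]
12 [-6.  -0.   0.   0.1 -7.6 -1.8]
12.5 [-6.5 -0.   0.   0.1 -8.2 -1.9]
```

View pics/s3.png

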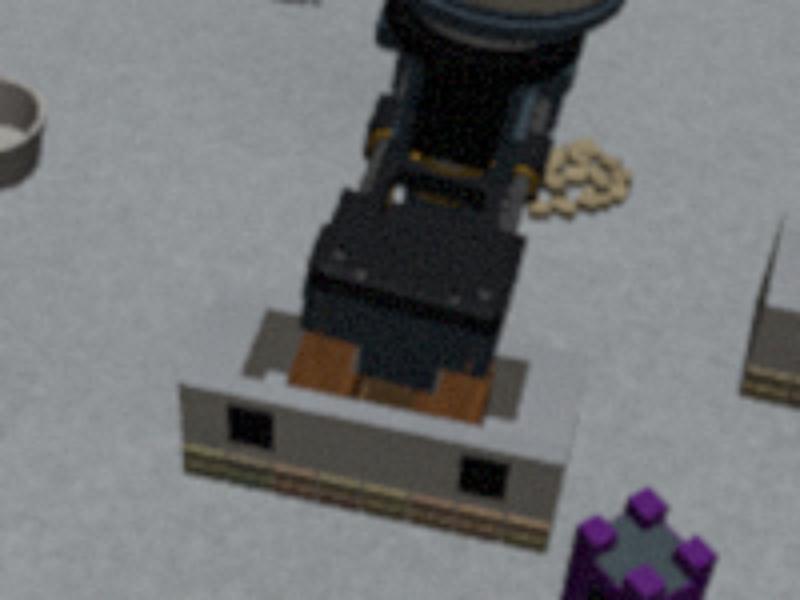

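The lean is working: the reaction is 5 N, and the +y slip (about (465,395)) has moved back. I'll continue to just over 12°.

Call:
step_arm(
  moves=[
    [-1,0,0,0,-1.2,-0.35,30],
    [-2,0,0,0,-2.5,-0.7,30],
    [-3,0,0,0,-3.8,-1.0,30],
    [-4,0,0,0,-5.1,-1.3,30],
    [-5,0,0,0,-6.4,-1.55,30],
    [-6,0,0,0,-7.7,-1.8,30],
    [-6.3,0,0,0,-8.1,-1.85,30],
    [-6.3,0,0,0,-8.1,-1.85,30],
  ],
)

```text
clock: 6.05
position: [0.5294, 0.0449, 0.0821]
ee_rot: [0.986, -0.125, -0.013, 0.106]
ft_force: [-0.7, -3.7, -1.0]
grip_width: 0.0357
```

```bash
python3 - <<'E'
from h import *
st()
for t in (12,9,6,3,0.0): print(t,rel(*leanpose(t)))
p,d=capture("wrist"); cv2.imwrite("pics/w4.png",p[:,:,::-1])
p,d=capture("scene"); cv2.imwrite("pics/s4.png",cv2.resize(p[100:250,200:400,::-1],None,fx=4,fy=4))
E
```

```text
6.05 [0.5294 0.0449 0.0821] yaw -14.46 z [-0.053  -0.2064 -0.977 ] F [-0.71 -3.69 -0.96] M [-0.74  0.16 -0.04] w 0.0357 q [ 0.11  0.58  1.65 -0.24  1.    0.5 ]
12 [ 0.3 -0.   0.   0.1  0.5  0.1]
9 [ 3.3 -0.   0.   0.1  4.3  1.3]
6 [ 6.3 -0.   0.   0.1  8.   2.7]
3 [ 9.3 -0.   0.   0.1 11.7  4.2]
0.0 [12.3 -0.   0.   0.1 15.3  6. ]
```

View pics/s4.png

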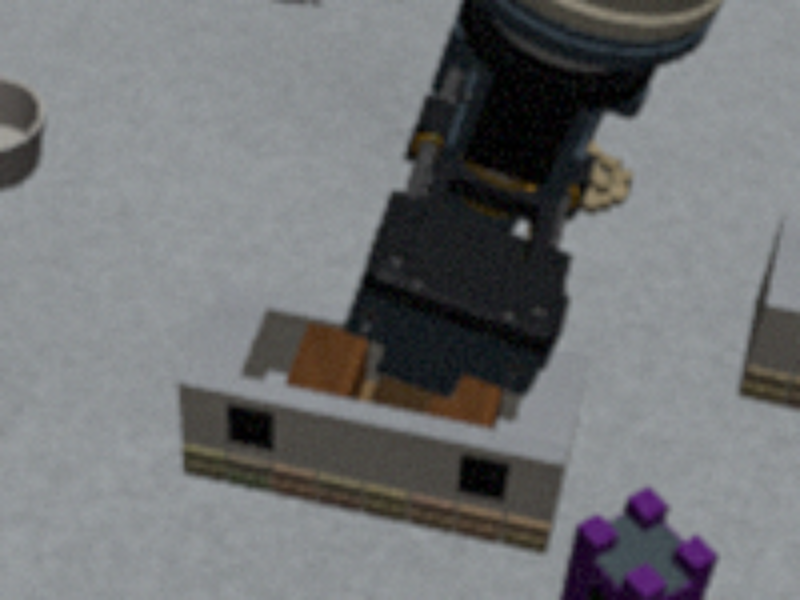

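View pics/w4.png

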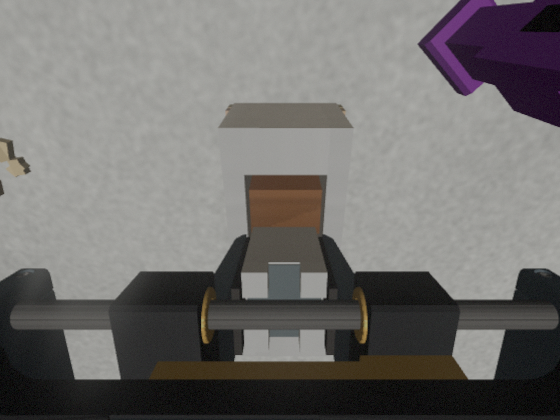

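The +y slip's outer edge went from about 482 to 503 px, roughly 10 mm at 2.1 px/mm. Next, back to upright.

Call:
step_arm(
  moves=[
    [1.3,0,0,0,1.8,0.5,30],
    [3.3,0,0,0,4.3,1.3,30],
    [5.3,0,0,0,6.8,2.2,30],
    [7.3,0,0,0,9.3,3.2,30],
    [9.3,0,0,0,11.7,4.2,30],
    [11.3,0,0,0,14.1,5.4,30],
    [12.3,0,0,0,15.3,6.0,30],
    [12.3,0,0,0,15.3,6.0,30],
  ],
)

```text
clock: 7.15
position: [0.5253, 0.0288, 0.0796]
ee_rot: [0.992, -0.127, 0.0, -0.0]
ft_force: [0.3, 0.2, -1.1]
grip_width: 0.0361
```

```bash
python3 - <<'E'
from h import *
st()
for t in (0,-2,-4,-6,-8,-10,-12,-12.4): print(t,rel(*leanpose(t)))
E
```

```text
7.15 [0.5253 0.0288 0.0796] yaw -14.54 z [ 7.e-04  5.e-04 -1.e+00] F [ 0.28  0.25 -1.1 ] M [-0.05  0.07 -0.02] w 0.0361 q [-0.06  0.54  1.74  0.    0.87  0.19]
0 [-0.  -0.  -0.   0.  -0.4  0.1]
-2 [ 2.  -0.  -0.   0.   2.2 -0.6]
-4 [ 4.  -0.  -0.   0.   4.8 -1.1]
-6 [ 6.  -0.  -0.   0.   7.4 -1.6]
-8 [ 8.  -0.  -0.   0.  10.1 -2. ]
-10 [10.  -0.  -0.   0.  12.7 -2.3]
-12 [12.  -0.  -0.   0.  15.3 -2.5]
-12.4 [12.4 -0.  -0.   0.  15.9 -2.5]
```

Call:
step_arm(
  moves=[
    [1,0,0,0,0.9,-0.25,30],
    [2,0,0,0,2.2,-0.6,30],
    [3,0,0,0,3.5,-0.85,30],
    [4,0,0,0,4.8,-1.1,30],
    [5,0,0,0,6.1,-1.35,30],
    [6,0,0,0,7.4,-1.6,30],
    [7.5,0,0,0,9.4,-1.9,30],
    [9,0,0,0,11.4,-2.15,30],
    [10.5,0,0,0,13.4,-2.35,30],
    [12,0,0,0,15.3,-2.5,30],
    [12.4,0,0,0,15.9,-2.5,30],
    [12.4,0,0,0,15.9,-2.5,30],
  ],
)

```text
clock: 8.65
position: [0.5214, 0.0134, 0.0822]
ee_rot: [0.986, -0.126, 0.014, -0.107]
ft_force: [0.7, 2.5, 1.5]
grip_width: 0.0358
```

```bash
python3 - <<'E'
from h import *
st()
for t in (-12.4,-10,-8,-6,-4,-2,0.0): print(t,rel(*leanpose(t)))
p,d=capture("scene"); cv2.imwrite("pics/s5.png",cv2.resize(p[100:250,200:400,::-1],None,fx=4,fy=4))
E
```

```text
8.65 [0.5214 0.0134 0.0822] yaw -14.56 z [ 0.0548  0.2082 -0.9765] F [0.7  2.48 1.45] M [ 0.42 -0.05  0.02] w 0.0358 q [-0.24  0.52  1.79  0.29  0.85 -0.18]
-12.4 [-0.  -0.1 -0.  -0.1 -0.1  0.1]
-10 [-2.4 -0.1 -0.  -0.1 -3.1  1. ]
-8 [-4.4 -0.  -0.  -0.1 -5.6  1.9]
-6 [-6.4 -0.  -0.  -0.1 -8.1  2.8]
-4 [ -8.4  -0.   -0.1  -0.1 -10.6   3.9]
-2 [-10.4  -0.   -0.1  -0.1 -13.    5. ]
0.0 [-12.4  -0.   -0.1  -0.1 -15.4   6.2]
```

View pics/s5.png

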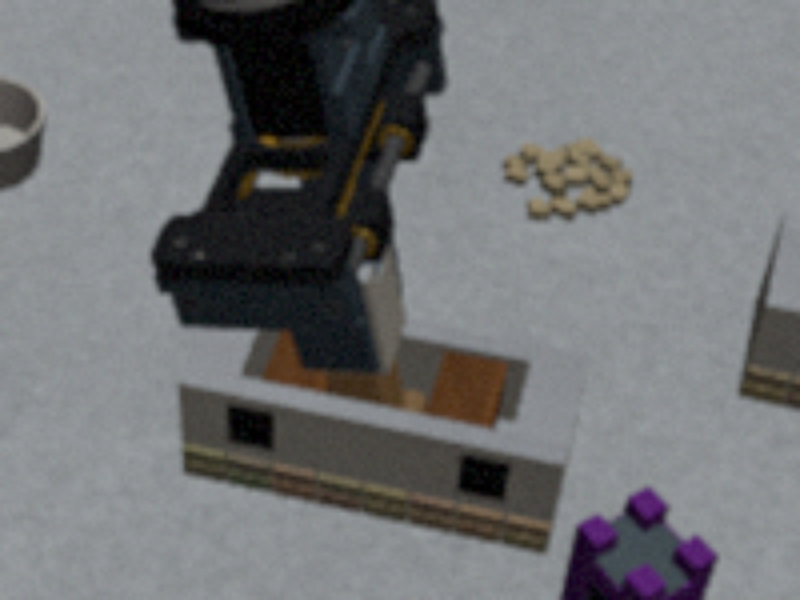

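The -y slip's outer edge moved from about 288 to 265 px, roughly 11 mm. Back to upright, then measure.

Call:
step_arm(
  moves=[
    [-1.4,0,0,0,-1.8,0.6,30],
    [-3.4,0,0,0,-4.4,1.4,30],
    [-5.4,0,0,0,-6.9,2.3,30],
    [-7.4,0,0,-0.1,-9.4,3.3,30],
    [-9.4,0,0,-0.1,-11.8,4.4,30],
    [-11.4,0,0,-0.1,-14.2,5.6,30],
    [-12.4,0,0,-0.1,-15.4,6.2,30],
    [-12.4,0,0,-0.1,-15.4,6.2,30],
  ],
)

```text
clock: 9.7
position: [0.5255, 0.0295, 0.0795]
ee_rot: [0.992, -0.126, 0.001, -0.0]
ft_force: [-0.2, 0.3, 0.1]
grip_width: 0.0356
```

```bash
python3 - <<'E'
from h import *
st(); print(rel(T0,toolR(YAW)))
m=camera_model("scene");p,d=capture("scene"); cv2.imwrite("pics/s6.png",cv2.resize(p[150:245,235:360,::-1],None,fx=6,fy=6,interpolation=cv2.INTER_CUBIC))
# brown slip extents along turret y, before/after
def ext(p,d):
    W=cloud(d,m); b=(p[...,0].astype(int)-p[...,2]>35)&(abs(W[...,2]-.063)<.012)&(np.hypot(W[...,0]-C[0],W[...,1]-C[1])<.1)
    q=W[b][:,:2]-C; y=q@[-np.sin(YAW),np.cos(YAW)]*1000; print(b.sum(),np.percentile(y,[1,3,50,97,99]).round(1))
ext(cv2.imread("pics/scene0.png")[...,::-1],np.load("pics/scene0.npy")); ext(p,d)
E
```

```text
9.7 [0.5255 0.0295 0.0795] yaw -14.48 z [ 0.0011 -0.     -1.    ] F [-0.2   0.31  0.11] M [ 0.11 -0.06  0.01] w 0.0356 q [-0.06  0.54  1.74  0.    0.87  0.2 ]
[-0.  -0.1  0.  -0.   0.4 -0. ]
384 [-42.2 -41.4  20.3  41.2  42. ]
448 [-52.9 -51.4  28.   52.   53.1]
```

View pics/s6.png

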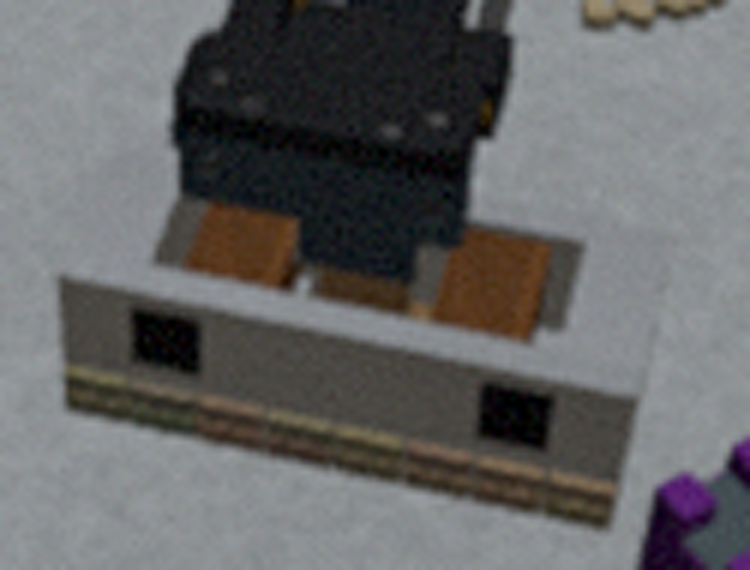

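Both slips show gaps and their outer edges moved about 10.5 to 11 mm, more than the 8 mm needed. Now the straight pull.

Call:
step_arm(
  moves=[
    [0,0,0,0,0,-1,30],
    [0,0,0,0,0,-3,30],
    [0,0,0,0,0,-5,30],
    [0,0,0,0,0,-8,30],
    [0,0,0,0,0,-11,30],
    [0,0,0,0,0,-14,30],
    [0,0,0,0,0,-17,30],
    [0,0,0,0,0,-20,30],
  ],
)

```text
clock: 10.75
position: [0.5255, 0.0294, 0.0997]
ee_rot: [0.992, -0.126, 0.001, -0.0]
ft_force: [-0.0, -0.5, -0.6]
grip_width: 0.036
```

```bash
python3 - <<'E'
from h import *
st()
E
```

```text
10.75 [0.5255 0.0294 0.0997] yaw -14.51 z [ 1.2e-03  5.0e-04 -1.0e+00] F [-0.02 -0.48 -0.6 ] M [-0.07  0.09 -0.02] w 0.036 q [-0.06  0.5   1.72  0.    0.92  0.19]
```

It passed the 13 mm jam point with no extra force. Continuing up until the foot clears the wall.

Call:
step_arm(
  moves=[
    [0,0,0,0,0,-5,30],
    [0,0,0,0,0,-14,30],
    [0,0,0,0,0,-25,30],
    [0,0,0,0,0,-38,30],
    [0,0,0,0,0,-52,30],
    [0,0,0,0,0,-66,30],
    [0,0,0,0,0,-80,30],
    [0,0,0,0,0,-92,30],
    [0,0,0,0,0,-98,30],
    [0,0,0,0,0,-100,30],
  ],
)

```text
clock: 12.0
position: [0.5254, 0.0294, 0.1999]
ee_rot: [0.992, -0.126, 0.001, -0.0]
ft_force: [0.3, 0.8, -1.1]
grip_width: 0.0355
```

```bash
python3 - <<'E'
from h import *
st()
p,d=capture("scene"); cv2.imwrite("pics/s7.png",cv2.resize(p[50:250,200:400,::-1],None,fx=3,fy=3))
# tray centre; keep gripper yaw aligned near: tray yaw 1.7
print(rel([.5605,-.3025,.2],toolR(np.radians(1.7))),rel([.5605,-.3025,.2],toolR(np.radians(-14.5))))
E
```

```text
12.0 [0.5254 0.0294 0.1999] yaw -14.51 z [ 1.4e-03  5.0e-04 -1.0e+00] F [ 0.31  0.8  -1.1 ] M [-0.04  0.08 -0.  ] w 0.0355 q [-0.06  0.37  1.61  0.    1.16  0.19]
[-0.000e+00 -1.000e-01 -1.620e+01  1.171e+02  3.125e+02 -3.000e-01] [-0.000e+00 -1.000e-01 -0.000e+00  1.171e+02  3.125e+02 -3.000e-01]
```

View pics/s7.png

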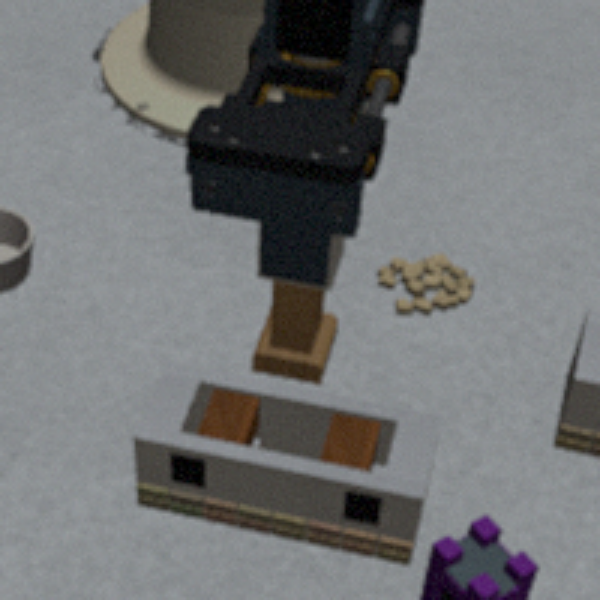

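The turret is out and upright, and both slips stayed back. Over to the tray.

Call:
step_arm(
  moves=[
    [0,0,-0.5,4,10,0,30],
    [0,0,-2,14,36,0,30],
    [0,0,-3.5,26,70,0,30],
    [0,0,-5.5,40,106,0,30],
    [0,0,-7.5,54,144,0,30],
    [0,0,-9.5,68,182,0,30],
    [0,0,-11.5,82,220,0,30],
    [0,0,-13.5,96,256,0,30],
    [0,0,-15,107,285,0,30],
    [0,0,-16,114,304,0,30],
    [0,0,-16.2,117,312,0,30],
    [0,0,-16.2,117,312.5,0,30],
  ],
)

```text
clock: 13.55
position: [0.56, -0.3027, 0.1993]
ee_rot: [1.0, 0.014, 0.0, -0.0]
ft_force: [-0.3, 0.1, -2.0]
grip_width: 0.0356
```

```bash
python3 - <<'E'
from h import *
st()
m=camera_model("top");p,d=capture("top"); cv2.imwrite("pics/t8.png",cv2.resize(p[140:280,180:480,::-1],None,fx=2.6,fy=2.6))
p,d=capture("scene"); cv2.imwrite("pics/s8.png",cv2.resize(p[100:280,30:330,::-1],None,fx=2.6,fy=2.6))
print(rel([.5605,-.3025,.0785],toolR(np.radians(1.7))))
E
```

```text
13.55 [ 0.56   -0.3027  0.1993] yaw 1.65 z [ 7.e-04  9.e-04 -1.e+00] F [-0.35  0.13 -2.03] M [-0.08  0.06  0.02] w 0.0356 q [-0.59  0.52  1.33  0.    1.28 -0.62]
[-1.000e-01 -1.000e-01 -0.000e+00  2.000e-01  8.000e-01  1.211e+02]
```

View pics/s8.png

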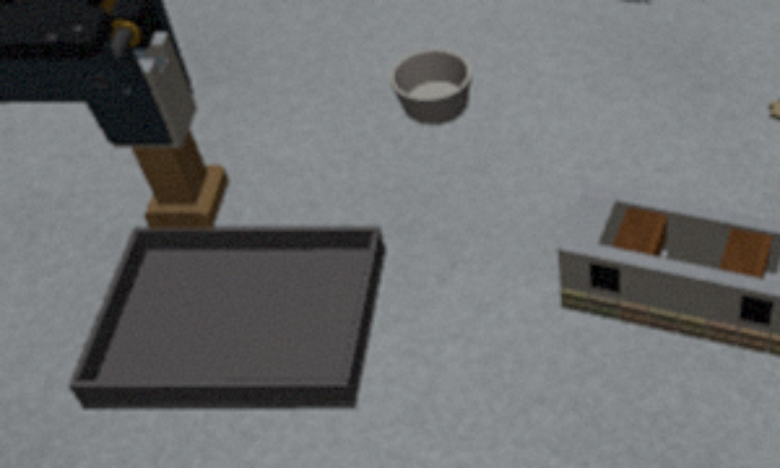

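The foot appears at about (180,222) in this crop while the tray's floor centre is near (235,315). I'll check that this offset is only parallax.

```bash
python3 - <<'E'
from h import *
m=camera_model("scene")
for P in ([.56,-.3027,.126],[.5605,-.3025,.005]):
    q=m['pose'][:3,:3].T@(np.array(P)-m['pose'][:3,3]); u=m['cx']+m['fx']*q[0]/-q[2]; v=m['cy']-m['fy']*q[1]/-q[2]
    print((u-30)*2.6,(v-100)*2.6)
E
```

```text
189.24633312832202 205.42370161669743
240.60720001857587 321.31245724344825
```

View pics/t8.png

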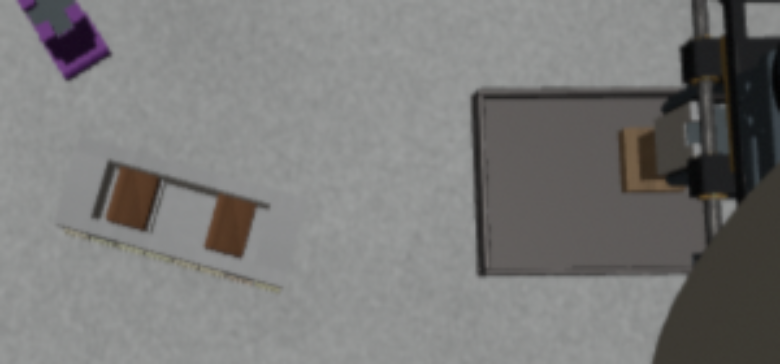

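That matches the parallax. Lowering now, slowly at the end.

Call:
step_arm(
  moves=[
    [0,0,0,0.2,0.5,8,30],
    [0,0,0,0.2,0.5,24,30],
    [0,0,0,0.2,0.5,44,30],
    [0,0,0,0.2,0.5,66,30],
    [0,0,0,0.2,0.5,86,30],
    [0,0,0,0.2,0.5,102,30],
    [0,0,0,0.2,0.5,112,30],
    [0,0,0,0.2,0.5,116,30],
    [0,0,0,0.2,0.5,118,30],
    [0,0,0,0.2,0.5,118,30],
  ],
)

```text
clock: 14.9
position: [0.5606, -0.3024, 0.082]
ee_rot: [1.0, 0.015, 0.001, -0.0]
ft_force: [0.0, -0.1, -1.6]
grip_width: 0.0358
```

```bash
python3 - <<'E'
from h import *
st()
p,d=capture("scene"); cv2.imwrite("pics/s9.png",cv2.resize(p[130:270,40:220,::-1],None,fx=4,fy=4))
E
```

```text
14.9 [ 0.5606 -0.3024  0.082 ] yaw 1.7 z [ 1.3e-03  6.0e-04 -1.0e+00] F [ 0.01 -0.12 -1.62] M [-0.06  0.06 -0.05] w 0.0358 q [-0.59  0.65  1.45  0.    1.04 -0.62]
```

View pics/s9.png

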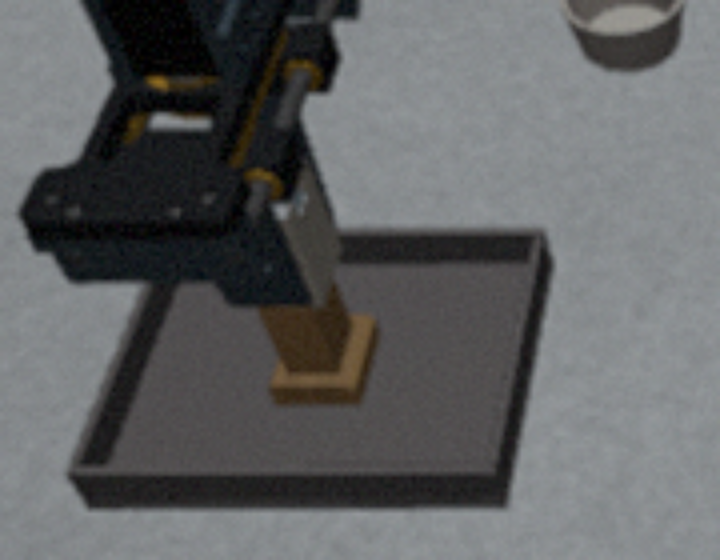

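The foot is over the middle of the tray at about (320,385), upright and about 3 mm above the floor. Easing down.

Call:
step_arm(
  moves=[
    [0,0,0,0,0,0.8,30],
    [0,0,0,0,0,1.6,30],
    [0,0,0,0,0,2.4,30],
    [0,0,0,0,0,3.0,30],
    [0,0,0,0,0,3.4,30],
    [0,0,0,0,0,3.4,30],
  ],
)

```text
clock: 15.7
position: [0.5607, -0.3024, 0.0786]
ee_rot: [1.0, 0.015, 0.001, -0.0]
ft_force: [0.6, 0.4, -0.5]
grip_width: 0.0358
```

```bash
python3 - <<'E'
from h import *
st()
E
```

```text
15.7 [ 0.5607 -0.3024  0.0786] yaw 1.7 z [ 1.4e-03  5.0e-04 -1.0e+00] F [ 0.57  0.37 -0.54] M [-0.04  0.04 -0.04] w 0.0358 q [-0.59  0.66  1.45  0.    1.03 -0.62]
```

Call:
step_arm(
  moves=[
    [0,0,0,0,0,0.4,30],
    [0,0,0,0,0,0.8,30],
    [0,0,0,0,0,0.8,30],
  ],
)

```text
clock: 16.08
position: [0.5607, -0.3024, 0.0785]
ee_rot: [1.0, 0.015, 0.001, -0.0]
ft_force: [-2.6, 1.4, 9.5]
grip_width: 0.0362
```

```bash
python3 - <<'E'
from h import *
st()
E
```

```text
16.075 [ 0.5607 -0.3024  0.0785] yaw 1.7 z [ 1.7e-03  3.0e-04 -1.0e+00] F [-2.59  1.4   9.49] M [ 0.32  0.86 -0.03] w 0.0362 q [-0.59  0.66  1.45  0.    1.03 -0.62]
```

It's in contact at 9.5 N. I'll back off slightly and release.

Call:
step_arm(
  moves=[
    [0,0,0,0,0,0,30],
    [0,0,0,0,0,0,38],
    [0,0,0,0,0,0,46],
    [0,0,0,0,0,0,60],
    [0,0,0,0,0,0,75],
    [0,0,0,0,0,0,88],
    [0,0,0,0,0,0,91],
    [0,0,0,0,0,0,91],
  ],
  newtons=10,
)

```text
clock: 17.08
position: [0.5607, -0.3025, 0.0785]
ee_rot: [1.0, 0.015, 0.001, -0.0]
ft_force: [0.5, 0.5, -0.0]
grip_width: 0.0905
```

```bash
python3 - <<'E'
from h import *
st()
p,d=capture("wrist"); cv2.imwrite("pics/w10.png",p[:,:,::-1])
E
```

```text
17.075 [ 0.5607 -0.3025  0.0785] yaw 1.7 z [ 1.7e-03  3.0e-04 -1.0e+00] F [ 0.47  0.48 -0.04] M [-0.1   0.02  0.  ] w 0.0905 q [-0.59  0.66  1.45  0.    1.03 -0.62]
```

View pics/w10.png

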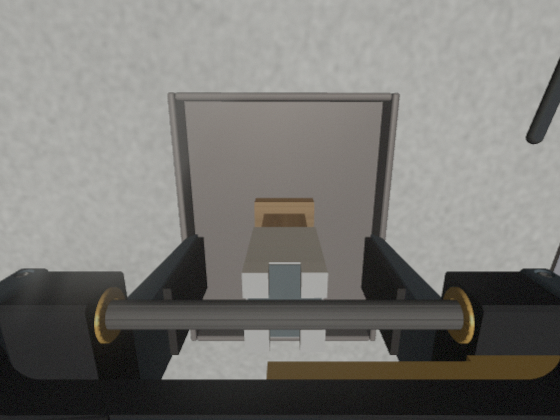

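The turret (column about 285) stands free between the open fingers (205 and 365). Retreating upward, then away from the view.

Call:
step_arm(
  moves=[
    [0,0,0,0,0,-6,91],
    [0,0,0,0,0,-20,91],
    [0,0,0,0,0,-40,91],
    [0,0,0,0,0,-65,91],
    [0,0,0,0,0,-90,91],
    [0,0,0,0,0,-115,91],
    [0,0,0,0,0,-135,91],
    [0,0,0,-15,0,-145,91],
    [0,0,0,-45,0,-150,91],
    [0,0,0,-80,0,-150,91],
    [0,0,0,-105,0,-150,91],
    [0,0,0,-110,0,-150,91],
  ],
)

```text
clock: 18.62
position: [0.4485, -0.3055, 0.2286]
ee_rot: [1.0, 0.014, 0.001, -0.0]
ft_force: [-0.2, -0.7, 1.2]
grip_width: 0.0911
```

```bash
python3 - <<'E'
from h import *
st()
p,d=capture("scene"); cv2.imwrite("pics/s11.png",p[:,:,::-1])
W=cloud(d,camera_model("scene"))[130:260,50:200].reshape(-1,3); q=W[(W[:,2]>.113)&(W[:,2]<.14)&(abs(W[:,1]+.3025)<.06)&(abs(W[:,0]-.56)<.06)]
print(len(q),q[:,2].max(),cv2.minAreaRect((q[:,:2]*1000).astype(np.float32)))
E
```

```text
18.625 [ 0.4485 -0.3055  0.2286] yaw 1.63 z [ 1.2e-03  5.0e-04 -1.0e+00] F [-0.24 -0.7   1.15] M [-0.1   0.08 -0.02] w 0.0911 q [-0.71  0.36  1.53  0.    1.25 -0.74]
515 0.12944694586873223 ((561.2743530273438, -301.7425842285156), (38.893917083740234, 41.698638916015625), 2.875157117843628)
```

View pics/s11.png

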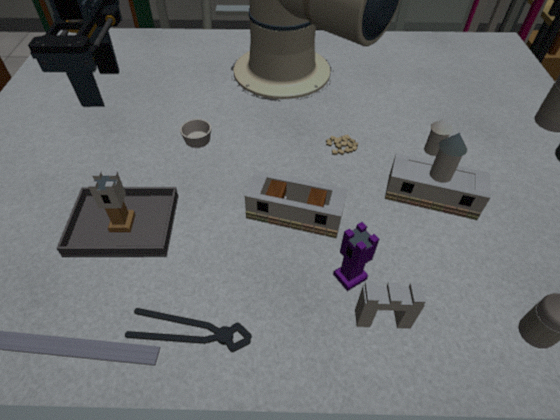

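The turret stands upright in the tray at about (115,205), with its top at 0.127–0.129 m (expected 0.127). Everything else is in place and the arm is clear.

```bash
python3 -c "
from cell import ticket; print(ticket.job_done())"
```

```text
the job is handed in; nothing more can be done
None
```

The turret is out of its wall section and standing upright in the middle of the grey tray. I handed the job in at about 19 s; no verdict was reported.

- **Rocking:** I gripped the turret across x and leaned it about 12.3° to +y, then about 12.4° to -y, over the foot's lower edges. The reaction was about 5 N in the readings I took. In the camera depth, both slips' outer edges had moved back about 10.5–11 mm (8 mm needed).
- **Pull:** it came straight up past the 13 mm jam point with no extra force.
- **Placing:** I set it down with about 9.5 N of contact, released it and moved the arm clear. The last picture shows it at about (0.561, -0.302) m with its top at 0.127–0.129 m (0.127 expected). The slips stayed back and nothing else looks moved.

No check failed. The cameras agreed on positions only to about 2 mm, so I used a value between their readings.

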